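# Hold the open spring clamp over a fresh glue joint

## Task

A batten has just been glued along the top edge of the upright panel and the middle one of its three spring clamps is still missing. First push the white cap on the nozzle of the near glue bottle fully down, so that the glue does not dry, leaving the bottle standing where it is; then take the loose spring clamp off the front wall of the tool tray by squeezing its handles together and lower it, squeezed wide open, over the panel's top edge at the middle between the two fitted clamps, square across it, one jaw on each side with its pad level with the batten. Touch neither panel, batten nor fitted clamps, for the glue is wet, leave everything else where it lies, and finish while still holding the clamp open there in the air, so that I can slip a scrap pad under each jaw before it closes.

Things in the scene. Friction and masses are not known exactly. Their poses are not given: they have to be found in the camera images.
- glue_bottle: The near glue bottle, the one with a white cap: yellow with an orange cone nozzle, 58 mm in diameter, standing loose on the bench, about 0.3 kg. Origin: centre of its underside, z up. (The like bottle without a white cap, far to the left, is not meant.)
- glue_cap (a joint): White ribbed press-on cap, 17 mm across and 28 mm tall, on the tip of the bottle's nozzle. It slides straight down by 10 mm: 0 = open (top of the cap 206 mm above the bench), 0.010 m = pressed home (196 mm). It may start up to 3 mm down. About 4 N moves it and it stays where it is left.
- cap_top (a point): Centre of the flat top of the glue bottle's cap, moves with the cap.
- clamp: The free spring clamp: black, clothes-peg shaped, 137 mm tall, 22 mm wide, 85 g, standing clipped on the tray's front wall, handles up, jaws down. Origin: its pivot, 95 mm above the bench at the start; then its x is the direction in which handles and jaws move (square to the wall, to the tray's inside), y runs along the wall, z up. This body is the half at +x: it tilts as the clamp opens.
- grip_mid (a point): Midway between the free clamp's two handles, 55 mm above its pivot, where to grip. The handles, 20 mm wide along y, rise from 15 to 78 mm above the pivot; at the start they measure 28 mm over their outer faces 15 mm above the pivot and 57 mm at 75 mm above it.
- clamp_half (a joint): Opening angle of the free clamp: 0 = as clipped on the tray's 8 mm wall, -0.145 = shut, 0.48 = fully squeezed, at a firm stop: the handles' outer faces are then parallel, 20 mm apart, and the pads leave a gap of 34 mm. A spring closes it: the handles need about 6 N at 0 and 13 N at 0.48, at 55 mm above the pivot.
- jaw_a (a point): Middle of the gripping face of the free clamp's jaw pad at +x (the tray's inside at the start), 55 mm below the pivot. The pads are 17 mm tall, 22 mm wide; above them the throat is free up to 15 mm below the pivot.
- jaw_b (a point): Middle of the gripping face of the free clamp's other jaw pad.
- tool_tray: Open light wooden tray, fixed, 120 mm (x) by 200 mm (y), 70 mm tall, walls 8 mm, with a wrench and bolts on its floor. Origin: centre of its underside; its front wall is at its -x side.
- tray_front (a point): Middle of the top of the tray's front wall, in the middle of its thickness; the free clamp is clipped on this wall up to 50 mm to either side of it, its pads 30 mm below the wall's top.
- glue_up: The glue-up, fixed: a plywood panel 220 mm long (y), 10 mm thick (x), upright in two wooden feet, top 130 mm above the bench; a dark batten 8 mm thick, 45 mm tall on its front (-x) face, flush with the top. Two more such clamps are closed on it over scrap pads, 84 mm to either side of the middle, handles up to 240 mm. Origin: on the bench under the middle of the 18 mm; x square to the panel, z up.
- edge_mid (a point): Middle of the top edge of panel and batten together (middle of the length and of the 18 mm thickness), 130 mm above the bench, same axes as the glue-up. The batten reaches from here to 45 mm below.
- pencil: Red pencil, 168 mm long, 8 mm thick, lying in front of the glue-up. Leave it.
- pine_offcut: Pine offcut 42x90x30 mm, lying in front of the glue-up. Leave it.
- brush: Paint brush 184 mm long, lying at the left. Leave it.
- torch: Black torch 161 mm long, 36 mm thick, lying behind the bottle. Leave it.
Mind the look-alikes: they are no part of the job. There is more than one size of the glue_bottle; the job needs the largest. Of the things shaped like the clamp, the black one is meant.

How it is judged:
On the way, in this order (a step that is already met when the one before it is completed fails the run):
1. the glue bottle's cap is pressed home (value of joint glue_cap above 0.0085 m), for 0.2 s.
2. the clamp is squeezed open and lifted clear of the tray (value of joint clamp_half above 0.1 rad and contact force between the fingers and clamp above 2 N and height (world z) of clamp above 0.14 m and contact force between clamp and tool_tray below 0.3 N), for 0.2 s.
At the end, for the whole second after the job is handed in: Cap within 1.5 mm of home, bottle upright in place (30 mm). Clamp held still in the fingers, 0.36 rad open or more, square to the panel (15 deg), a pad on each side of panel and batten, within 20 mm of the middle along the edge, 6 to 40 mm below its top; the glue-up untouched (value of joint glue_cap above 0.0085 m and angle between glue_bottle's own z axis and vertical below 0.1 rad and distance of glue_bottle from where it was at the start of the episode below 0.03 m and value of joint clamp_half above 0.36 rad and contact force between the fingers and clamp above 2 N and contact force between each of clamp, the fingers, the arm and glue_up below 0.3 N and contact force between clamp and tool_tray below 0.3 N and ((x of jaw_a in the frame of edge_mid above 0.0095 m and x of jaw_b in the frame of edge_mid below -0.0095 m) or (x of jaw_b in the frame of edge_mid above 0.0095 m and x of jaw_a in the frame of edge_mid below -0.0095 m)) and distance between jaw_a and jaw_b below 0.04 m and y of jaw_a in the frame of edge_mid between -0.02 and 0.02 m and y of jaw_b in the frame of edge_mid between -0.02 and 0.02 m and z of jaw_a in the frame of edge_mid between -0.04 and -0.006 m and z of jaw_b in the frame of edge_mid between -0.04 and -0.006 m and angle between the y axis of clamp and the y axis of glue_up, either way round below 0.26 rad and linear speed of clamp below 0.02 m/s); the arm keeps its last pose, push and grip.
It fails at once if the clamp or the robot touches the wet glue-up (contact force between any of clamp, the fingers, the arm and glue_up above 1 N).
It fails at once if the bottle is knocked over or pushed away (angle between glue_bottle's own z axis and vertical above 0.5 rad or distance of glue_bottle from where it was at the start of the episode above 0.05 m).
It fails at once if a bystander is disturbed (distance of any of pencil, pine_offcut, brush, torch from where it was at the start of the episode above 0.03 m).
It also fails if it takes over 64 s, if anything falls off the work surface, if the arm or the gripper's body presses on something with over 40 N, if the wrist force passes 120 N, or if a joint passes its speed limit or range.

## Robot

A 6-joint arm with a two-finger parallel gripper is mounted at the origin on a cart in front of the work surface, level with it; the furniture and walls round the work are solid. World frame = base frame: x ahead of the robot, y to its left, z up, the work surface at z = 0. Lengths are in m, angles in rad, forces in N, time in s.
With the tool pointing down it reaches from about 0.325 to 0.925 m from the base axis. Payload 3.1 kg.
Tool frame: the origin (TCP) lies at the very end of the fingers, on their centre line; the grasp point (between the pads) lies 19 mm behind it; z points along the fingers, y is the direction in which the jaws open and shut (so a half turn about z gives the same grasp; the last joint's range is limited). The gripper opens to 85 mm and grips with 20 to 120 N. Pads are 22 mm wide; open, the fingers measure 114 mm over their backs; the gripper's body (76 mm by 85 mm) begins 54 mm behind the grasp point. The pads swing forward as they close: fully open they stand 13 mm farther back than shut.
Start: joints at [1.12, 0.217, 1.613, -0, 1.311, -0.112], TCP at [0.208, 0.589, 0.231] pointing down, gripper open.
Joint ranges: [-2.75, 2.75], [-0.78, 2.1], [0.31, 2.55], [-1.13, 4.27], [0.13, 2.63], [-2.58, 2.58]. Speed limits (rad/s): [2.79, 2.79, 3.14, 3.14, 3.14, 3.14].

## Interface

Orientations are given as a unit quaternion [w, x, y, z].
In Python, from cell import telemetry, imaging, close_job, spotter gives the robot as it stands.
- The arm moves only by the tool arm_command, never from a script. Its argument "series" is a list that holds one entry, the list of rows, each a list of 7 numbers: the shift along the tool's x, y, z in m, then the turn, a rotation vector about the tool's x, y, z in rad, then the finger opening in m, from 0 to 0.0854. In form: [[[dx, dy, dz, ax, ay, az, fingers], ...]]. A call has exactly 5 rows; each row shifts and turns the pose as measured when the row begins, along the tool's axes as they then stand; what a row does not reach is not made up. A row lasts 1/12 s, in which the tool goes at most 41.7 mm and 7.16 degrees, less where a joint would pass 70% of its speed; a pose out of reach is approached as far as the arm can. A call with a gripper value outside its range is refused whole. The fingers move at their own pace and stop on an object; "newtons" is the grip in N (left out, the last holds). Time passes only in rows, so rows that do not move let the fingers close, or fill a call up. It gives the time, the measured TCP pose, the force and the opening at its end, in the units of the state.
- telemetry.read_state(): the state, without advancing time (a new reading comes with each control period).
- imaging.get_image(name): name is "scene" or "top"; returns a dict with "color" (384x512x3 uint8, red, green, blue), "z_map" (384x512 float32, m along the optical axis (not along the pixel's ray), 0 where there is no reading), "fx", "fy", "cx", "cy" (pixels), "rvec" (rotation vector, rad) and "tvec" (3), from world to camera coordinates, as OpenCV has them. Camera axes: x right, y down, z forward; pixel columns grow to the right and rows downward; lengths in m; the calibration is good to about 2 mm. A picture is of the moment at which its call begins.
- close_job(): hands the job in, once; it reports no verdict.
Trained networks look in the newest picture that a camera, given by its name, has taken for a name from the list of things; names that differ only in an ending like _2 or _b are one class to them, and where a whole thing is asked for, a point or a joint stands for the part that bears it (a point fixed in the world has none). Each returns a list of dicts, best first, with "p" (0 to 1); they miss things now and then, are a little off and sometimes report something else, mostly with a low value. They report only what shows in the picture. A call takes as long as a camera call. They do not tell look-alikes from the thing itself.
- spotter.spot_in(thing, camera): "position" ([column, row] in pixels, amid what is visible of it).
- spotter.trace(thing, camera): "mask" (384x512 bool, what is visible of it) and "position" ([column, row] in pixels, amid what is visible of it).
The state is a dict: "time_s": time; "joints": joint angles; "joint_vel": joint speeds; "effort": joint torques, N m; "eef_pos": TCP position; "orientation": TCP orientation; "ft_force": force on the tool from outside, world axes, zero at the start; "wrist_torque": the same for the moment, N m; "grip_width": finger opening in m.
Only numpy, scipy, OpenCV 4.12 (cv2) and the standard library are available. Lean on these libraries where they do the work, as an engineer would, in place of code of your own. Each camera call takes 0.05 s, during which the arm holds its last target. There are 200 camera calls.

## Working session

There is one attempt and no reset: what is moved stays moved. The work goes in short steps, Python scripts to look and compute and a tool call to move; the robot and the scene stay as the last step left them, time stands still between calls to the robot, and variables do not carry over. Pictures are saved under pics/ and viewed, about 8 in all and at most 12, crops included, and the job is handed in when it is done.

Besides the shell and the picture viewer there is one more tool, called after "Call:" as name(argument=value, ...) on one line, values as JSON. arm_command: Moves the arm, as the interface text tells. Its arguments: {"type":"object","properties":{"series":{"type":"array","items":{"type":"array","items":{"type":"array","items":{"type":"number"}}}},"newtons":{"type":"number"}},"required":["series"]}

```bash
mkdir -p pics; cat > h.py <<'E'
import sys; sys.path.insert(0,'.')
import numpy as np, cv2
from cell import telemetry, imaging, close_job, spotter
def world(im):
    R,_=cv2.Rodrigues(np.array(im['rvec'],float)); t=np.array(im['tvec'],float).ravel()
    z=im['z_map']; v,u=np.mgrid[:z.shape[0],:z.shape[1]]
    P=np.stack([(u-im['cx'])/im['fx']*z,(v-im['cy'])/im['fy']*z,z],-1)
    W=(P-t)@R; W[z<=0]=np.nan
    return W
def pix(im,p):
    q,_=cv2.projectPoints(np.array(p,float).reshape(-1,1,3),np.array(im['rvec'],float),np.array(im['tvec'],float),np.array([[im['fx'],0,im['cx']],[0,im['fy'],im['cy']],[0,0,1.]]),None)
    return q[:,0]
def save(im,n,crop=None,s=1):
    c=im['color'][:,:,::-1]
    if crop: a,b,d,e=crop; c=c[b:e,a:d]
    cv2.imwrite('pics/'+n,cv2.resize(c,None,fx=s,fy=s,interpolation=cv2.INTER_CUBIC))
E
python3 - <<'E'
from h import *
np.set_printoptions(precision=4,suppress=True)
ims={c:imaging.get_image(c) for c in('scene','top')}
c=np.vstack([ims['scene']['color'],ims['top']['color']])
for n in ims:
    im=ims[n]; save(im,n+'0.png',s=1.5); W=world(im)
    R,_=cv2.Rodrigues(np.array(im['rvec'])); print(n,'cam',-R.T@np.array(im['tvec']).ravel())
    for t in['glue_bottle','glue_cap','clamp','tool_tray','glue_up','pencil','pine_offcut','torch','brush']:
        for d in spotter.trace(t,n)[:4]:
            m=d['mask']; w=W[m]; w=w[~np.isnan(w[:,0])]
            if len(w): print(t,round(d['p'],2),np.round(d['position']),m.sum(),'med',np.median(w,0),'lo',np.percentile(w,3,axis=0),'hi',np.percentile(w,97,axis=0))
print(telemetry.read_state())
E
```

```text
scene cam [-0.4076 -0.7213  1.4031]
glue_bottle 0.91 [185. 162.] 374 med [0.5136 0.422  0.0945] lo [0.4959 0.4034 0.0141] hi [0.5402 0.4471 0.192 ]
glue_bottle 0.61 [171. 180.] 197 med [0.4079 0.4293 0.068 ] lo [0.3943 0.4178 0.0107] hi [0.426  0.4474 0.146 ]
glue_bottle 0.47 [202. 181.] 202 med [0.4847 0.317  0.0763] lo [0.4723 0.3035 0.0021] hi [0.5382 0.4043 0.1417]
glue_bottle 0.16 [327. 267.] 106 med [ 0.4359 -0.3396  0.0993] lo [ 0.426  -0.3485  0.0509] hi [ 0.4423 -0.3294  0.1708]
glue_cap 0.28 [335. 263.] 221 med [ 0.4419 -0.3381  0.1232] lo [ 0.4263 -0.3481  0.0502] hi [ 0.4777 -0.3243  0.1738]
clamp 0.69 [282. 244.] 185 med [ 0.4503 -0.1307  0.0675] lo [ 0.4315 -0.1523  0.0033] hi [ 0.4708 -0.1101  0.1411]
clamp 0.53 [330. 260.] 217 med [ 0.4406 -0.3381  0.1238] lo [ 0.4261 -0.3481  0.0515] hi [ 0.4769 -0.3261  0.1732]
clamp 0.21 [175. 170.] 165 med [0.5032 0.5264 0.0102] lo [ 0.3887  0.5083 -0.0012] hi [0.5537 0.5561 0.0179]
tool_tray 0.74 [324. 260.] 1998 med [ 0.5126 -0.3044  0.0291] lo [ 0.434  -0.4045  0.0023] hi [ 0.5698 -0.2074  0.0736]
glue_up 0.73 [232. 201.] 1539 
[... 1797 characters left out ...]
  0.0735]
torch 0.53 [190. 176.] 284 med [0.6139 0.3502 0.0258] lo [0.5943 0.2675 0.0029] hi [0.6364 0.422  0.0418]
brush 0.74 [133. 200.] 375 med [0.4862 0.5309 0.0111] lo [0.391  0.5137 0.002 ] hi [0.5489 0.5555 0.0187]
{'time_s': 1.0, 'joints': array([ 1.1198,  0.2169,  1.6134, -0.    ,  1.3113, -0.1122]), 'joint_vel': array([-0.0004, -0.0006, -0.0008,  0.0036,  0.0001, -0.0013]), 'effort': array([  0.    , -39.6895, -30.4268,  -0.0002,   0.0007,   0.    ]), 'eef_pos': array([0.2077, 0.5895, 0.2313]), 'orientation': array([0.    , 0.1686, 0.9857, 0.    ]), 'ft_force': array([-0.0998, -0.4773,  0.301 ]), 'wrist_torque': array([-0.0394, -0.0084,  0.0202]), 'grip_width': 0.08538178268784041}
```

View pics/scene0.png

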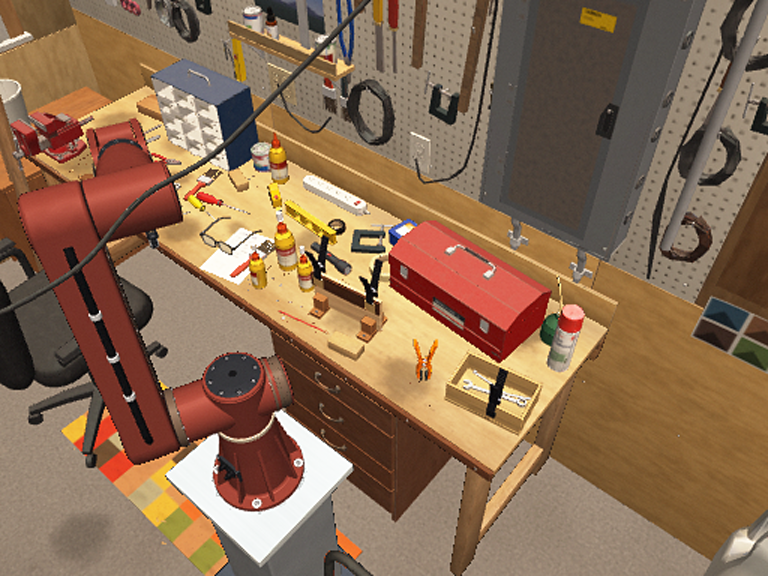

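View pics/top0.png

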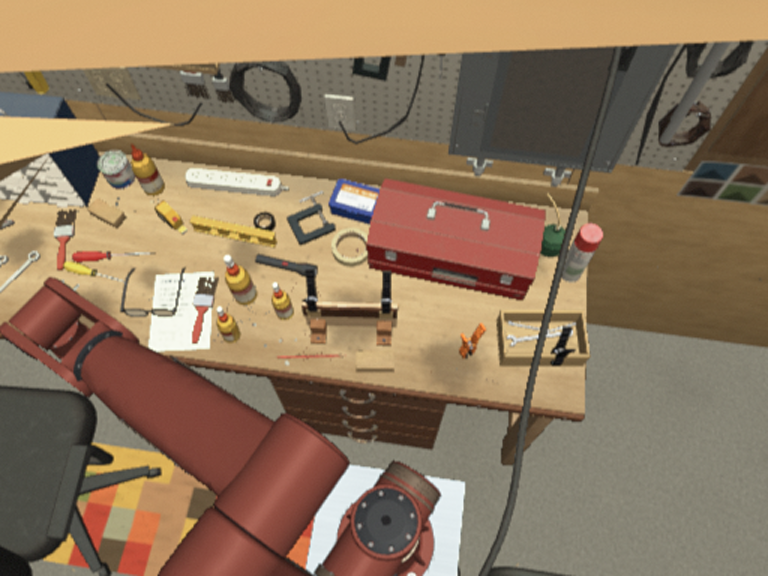

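The pictures agree with the networks. The target bottle is the largest of the near three, at scene px (190,160) and top px (160,190). The black clamp is on the tray's left wall at scene px (330,260). The orange clamp at (282,244) is a decoy. The glue-up is at scene px (232,195). Next come the precise fits.

```bash
python3 - <<'E'
from h import *
from scipy.optimize import least_squares
np.set_printoptions(precision=4,suppress=True)
A=[]
for n in('scene','top'):
    im=imaging.get_image(n); W=world(im); ok=~np.isnan(W[...,0]); P=W[ok]; C=im['color'][ok].astype(int)
    near=lambda x,y,r: np.hypot(P[:,0]-x,P[:,1]-y)<r
    # bottle
    m=near(.512,.425,.05)&(P[:,2]>.02)&(P[:,2]<.11)
    b=P[m]; f=least_squares(lambda q:np.hypot(b[:,0]-q[0],b[:,1]-q[1])-.029,[.52,.43],loss='soft_l1',f_scale=.002)
    print(n,'bottle axis',f.x,len(b))
    m=near(.515,.43,.03)&(P[:,2]>.175)&(P[:,2]<.23); print(' cap pts',m.sum(),P[m].mean(0) if m.any() else '', P[m][:,2].max() if m.any() else '')
    t=P[m&(P[:,2]>.196)]; print(' top',len(t),t.mean(0) if len(t) else '')
    # tray rim
    m=(P[:,0]>.41)&(P[:,0]<.6)&(P[:,1]<-.18)&(P[:,1]>-.43)&(P[:,2]>.064)&(P[:,2]<.075)
    print(' tray',cv2.minAreaRect((P[m][:,:2]*1000).astype(np.float32)),m.sum())
    # black clamp
    dark=C.max(1)<70
    m=dark&(P[:,0]>.40)&(P[:,0]<.5)&(P[:,1]<-.26)&(P[:,1]>-.4)&(P[:,2]>.08)&(P[:,2]<.19)
    c=P[m]; print(' clamp',m.sum(),c.mean(0),c.min(0),c.max(0))
    for z in(.09,.12,.15,.165):
        s=c[abs(c[:,2]-z)<.012]; 
        if len(s): print('   z',z,len(s),s.min(0),s.max(0))
    # glue-up
    m=(P[:,0]>.40)&(P[:,0]<.56)&(P[:,1]>.03)&(P[:,1]<.27)&(P[:,2]>.123)&(P[:,2]<.136)
    g=P[m]; r=cv2.minAreaRect((g[:,:2]*1000).astype(np.float32)); print(' gu',r,len(g))
    d=g[:,:2]-np.median(g[:,:2],0); ax=cv2.fitLine((g[:,:2]*1000).astype(np.float32),cv2.DIST_HUBER,0,.01,.01).ravel(); print('  line',ax)
    m=dark&(P[:,0]>.38)&(P[:,0]<.58)&(P[:,1]>.0)&(P[:,1]<.3)&(P[:,2]>.15)&(P[:,2]<.25)
    c=P[m]
    for s in(c[c[:,1]>.15],c[c[:,1]<.15]): print('  fitted clamp',len(s),s.mean(0),s.min(0),s.max(0))
    save(im,n+'c.png',(290,210,410,290) if n=='scene' else (330,190,410,260),5)
    save(im,n+'g.png',(170,130,280,250) if n=='scene' else (140,160,280,260),5)
E
```

```text
scene bottle axis [0.5268 0.4348] 212
 cap pts 28 [0.5233 0.4334 0.1923] 0.20574574108029178
 top 12 [0.5244 0.4338 0.2016]
 tray ((497.237060546875, -305.24737548828125), (138.81976318359375, 199.86370849609375), 8.101451873779297) 346
 clamp 170 [ 0.4527 -0.3372  0.135 ] [ 0.4221 -0.3494  0.0801] [ 0.4819 -0.3226  0.1795]
   z 0.09 28 [ 0.4352 -0.3494  0.0801] [ 0.4646 -0.3286  0.1012]
   z 0.12 36 [ 0.4329 -0.3482  0.1081] [ 0.472  -0.3249  0.1299]
   z 0.15 47 [ 0.4277 -0.3481  0.1385] [ 0.4791 -0.3226  0.1609]
   z 0.165 57 [ 0.4221 -0.3483  0.1532] [ 0.4819 -0.3227  0.1767]
 gu ((478.0177917480469, 153.8232421875), (30.594482421875, 220.2548370361328), 5.92118501663208) 207
  line [  0.1034  -0.9946 476.7801 145.9445]
  fitted clamp 140 [0.4742 0.235  0.1978] [0.4263 0.2218 0.1508] [0.51   0.2502 0.2423]
  fitted clamp 148 [0.4938 0.0686 0.1985] [0.448  0.0542 0.1502] [0.5286 0.0846 0.2391]
top bottle axis [0.525  0.4356] 199
 cap pts 36 [0.5211 0.4359 0.1951] 0.20742417738084995
 top 20 [0.5229 0.4367 0.2021]
 tray ((495.10003662109375, -304.052001953125), (135.81396484375, 200.59725952148438), 8.700668334960938) 346
 clamp 115 [ 0.4535 -0.3328  0.1291] [ 0.4236 -0.3447  0.0802] [ 0.4775 -0.3221  0.1737]
   z 0.09 23 [ 0.433  -0.3447  0.0802] [ 0.4631 -0.3253  0.1008]
   z 0.12 33 [ 0.4336 -0.3439  0.1088] [ 0.4688 -0.3242  0.1317]
   z 0.15 31 [ 0.4249 -0.3391  0.1391] [ 0.4744 -0.3235  0.1619]
   z 0.165 31 [ 0.4236 -0.3424  0.153 ] [ 0.4775 -0.3232  0.1737]
 gu ((475.10858154296875, 154.9040069580078), (25.90302276611328, 217.6331024169922), 6.339709758758545) 288
  line [  0.1192  -0.9929 475.6387 152.1289]
  fitted clamp 118 [0.4806 0.2386 0.2014] [0.4292 0.2234 0.1512] [0.5056 0.2501 0.2395]
  fitted clamp 100 [0.4982 0.0722 0.1988] [0.4463 0.0598 0.1511] [0.5237 0.0805 0.2393]
```

Call:
arm_command(series=[[[-0.035,-0.004,-0.003,0,0,0,0],[-0.035,-0.004,-0.003,0,0,0,0],[-0.035,-0.004,-0.003,0,0,0,0],[-0.035,-0.004,0,0,0,0,0],[-0.035,-0.004,0,0,0,0,0]]], newtons=40)

```text
time_s: 1.52
eef_pos: [0.3639, 0.5146, 0.2403]
orientation: [-0.002, 0.162, 0.987, 0.001]
ft_force: [-0.1, 1.0, 0.9]
grip_width: 0.0254
```

```bash
cat >> h.py <<'E'
from scipy.spatial.transform import Rotation as Ro
def plan(p,yaw=None):
    s=telemetry.read_state(); w,x,y,z=s['orientation']; R=Ro.from_quat([x,y,z,w]); 
    print('t',round(s['time_s'],2),'pos',np.round(s['eef_pos'],4),'F',np.round(s['ft_force'],1),'w',round(s['grip_width'],4),'q',np.round(s['joints'],2))
    M=R.as_matrix(); print('tooly ang',np.degrees(np.arctan2(M[1,1],M[0,1])),'zax',M[:,2].round(3))
    print('d',np.round(R.inv().apply(np.array(p)-s['eef_pos']),4))
    if yaw is not None:
        T=np.array([[np.sin(yaw),np.cos(yaw),0],[-np.cos(yaw),np.sin(yaw),0],[0,0,-1]]).T; T=np.stack([[np.sin(yaw),-np.cos(yaw),0],[np.cos(yaw),np.sin(yaw),0],[0,0,-1]],1)
        print('rot',(R.inv()*Ro.from_matrix(T)).as_rotvec().round(4))
E
python3 - <<'E'
from h import *
np.set_printoptions(precision=4,suppress=True)
plan([.5255,.435,.24])
for n in('scene','top'):
    im=imaging.get_image(n); W=world(im); ok=~np.isnan(W[...,0]); P=W[ok]; C=im['color'][ok].astype(int); dark=C.max(1)<70
    for name,c0,yaw in(('gu',(.478,.153),np.radians(6.3)),('tray',(.5,-.305),np.radians(8.3))):
        e=np.array([np.cos(yaw),np.sin(yaw)]);f=np.array([-e[1],e[0]])
        L=np.c_[(P[:,:2]-c0)@e,(P[:,:2]-c0)@f,P[:,2]]
        if name=='gu':
            m=(abs(L[:,0])<.03)&(abs(L[:,1])<.065)&(L[:,2]>.126)&(L[:,2]<.135); g=L[m]
            print(n,'edge',m.sum(),np.percentile(g,[1,10,50,90,99],axis=0)); print(' slope',np.polyfit(g[:,1],g[:,0],1))
            m=(abs(L[:,0])<.06)&(abs(L[:,1])<.13)&(L[:,2]>.1)&(L[:,2]<.135);print(' ends',np.percentile(L[m][:,1],[.5,99.5]))
            m=dark&(abs(L[:,0])<.06)&(abs(L[:,1])<.13)&(L[:,2]>.15)&(L[:,2]<.245)
            for s in(-1,1): q=L[m&(L[:,1]*s>0)]; print(' cl',s,np.percentile(q,[1,50,99],axis=0).round(4).tolist())
        else:
            m=(abs(L[:,0])<.08)&(abs(L[:,1])<.12)&(L[:,2]>.066)&(L[:,2]<.074)&~dark; g=L[m]
            fr=g[(g[:,0]<-.03)&(abs(g[:,1])<.09)]; print(n,'front',len(fr),np.percentile(fr[:,0],[1,25,50,75,99]),'slope',np.polyfit(fr[:,1],fr[:,0],1))
            bk=g[(g[:,0]>.04)&(abs(g[:,1])<.09)]; print('back',len(bk),np.percentile(bk[:,0],[1,50,99]),'slope',np.polyfit(bk[:,1],bk[:,0],1)); print('y',np.percentile(g[:,1],[.5,99.5]))
            m=dark&(abs(L[:,0]+.055)<.05)&(abs(L[:,1])<.08)&(L[:,2]>.08)&(L[:,2]<.19); q=L[m]
            for z in(.1,.13,.15,.167): s=q[abs(q[:,2]-z)<.01]; print(' z',z,len(s),s.min(0)[:2],s.max(0)[:2])
E
```

```text
t 1.52 pos [0.3639 0.5146 0.2403] F [-0.1  1.   0.9] w 0.0254 q [ 0.84  0.22  1.59  0.    1.33 -0.4 ]
tooly ang 71.38881083185917 zax [-0.003  0.002 -1.   ]
d [-0.1786 -0.0238 -0.0004]
scene edge 115 [[-0.0126 -0.0639  0.1261]
 [-0.0094 -0.0526  0.1267]
 [-0.0021 -0.0012  0.1304]
 [ 0.0072  0.0474  0.1338]
 [ 0.01    0.062   0.1348]]
 slope [-0.0083 -0.0018]
 ends [-0.1103  0.1086]
 cl -1 [[-0.0381, -0.0957, 0.1516], [0.0142, -0.0851, 0.1983], [0.0396, -0.0744, 0.2398]]
 cl 1 [[-0.0372, 0.0704, 0.1506], [0.0118, 0.0811, 0.1957], [0.0384, 0.0948, 0.2378]]
scene front 83 [-0.0582 -0.0544 -0.052  -0.0503 -0.0459] slope [ 0.0083 -0.0522]
back 98 [0.0531 0.0594 0.0655] slope [0.007  0.0595]
y [-0.0987  0.1004]
 z 0.1 26 [-0.0689 -0.0344] [-0.0412 -0.0155]
 z 0.13 33 [-0.072  -0.0328] [-0.0309 -0.0151]
 z 0.15 43 [-0.0769 -0.0339] [-0.0267 -0.0135]
 z 0.167 43 [-0.0798 -0.0336] [-0.0223 -0.0142]
top edge 164 [[-0.0105 -0.063   0.1261]
 [-0.009  -0.0501  0.1276]
 [-0.001  -0.0012  0.1305]
 [ 0.0069  0.0524  0.1337]
 [ 0.0092  0.0629  0.1348]]
 slope [ 0.0105 -0.0013]
 ends [-0.1066  0.1098]
 cl -1 [[-0.0401, -0.0894, 0.1503], [0.0158, -0.0818, 0.1967], [0.0357, -0.0748, 0.2384]]
 cl 1 [[-0.0407, 0.0753, 0.1508], [0.0166, 0.0847, 0.2018], [0.0375, 0.0939, 0.2407]]
top front 89 [-0.0569 -0.0549 -0.0522 -0.0496 -0.0463] slope [ 0.0068 -0.0522]
back 82 [0.0536 0.0589 0.0628] slope [0.0031 0.0589]
y [-0.0979  0.1018]
 z 0.1 23 [-0.0677 -0.0309] [-0.0403 -0.0125]
 z 0.13 22 [-0.0716 -0.0307] [-0.0347 -0.0131]
 z 0.15 27 [-0.0766 -0.0279] [-0.028  -0.0117]
 z 0.167 18 [-0.0794 -0.0286] [-0.0278 -0.013 ]
```

Call:
arm_command(series=[[[-0.036,-0.005,0,0,0,0,0],[-0.036,-0.005,0,0,0,0,0],[-0.036,-0.005,0,0,0,0,0],[-0.036,-0.005,0,0,0,0,0],[-0.034,-0.004,0,0,0,0,0]]])

```text
time_s: 2.03
eef_pos: [0.5264, 0.4346, 0.2397]
orientation: [-0.003, 0.161, 0.987, 0.002]
ft_force: [-0.1, 0.8, 0.1]
grip_width: 0.0001
```

```bash
python3 - <<'E'
from h import *
plan([.5255,.435,.215],np.radians(71))
E
```

```text
t 2.03 pos [0.5264 0.4346 0.2397] F [-0.1  0.8  0.1] w 0.0001 q [ 0.58  0.33  1.46  0.01  1.36 -0.67]
tooly ang 71.51288743877625 zax [-0.006  0.005 -1.   ]
d [0.0008 0.     0.0247]Traceback (most recent call last):
  File "<stdin>", line 2, in <module>
  File "h.py", line 25, in plan
    print('rot',(R.inv()*Ro.from_matrix(T)).as_rotvec().round(4))
                         ~~~~~~~~~~~~~~^^^
  File "scipy/spatial/transform/_rotation.pyx", line 1143, in scipy.spatial.transform._rotation.Rotation.from_matrix
ValueError: Non-positive determinant (left-handed or null coordinate frame) in rotation matrix 0: [[ 0.94551858  0.32556815  0.        ]
 [-0.32556815  0.94551858  0.        ]
 [ 0.          0.         -1.        ]].
```

Call:
arm_command(series=[[[0.001,0,0.012,0,0,0,0],[0,0,0.012,0,0,0,0],[0,0,0.005,0,0,0,0],[0,0,0.003,0,0,0,0],[0,0,0.003,0,0,0,0]]])

```text
time_s: 2.45
eef_pos: [0.5295, 0.4332, 0.2024]
orientation: [-0.002, 0.164, 0.987, 0.002]
ft_force: [-0.0, -0.8, 3.2]
grip_width: -0.0001
```

```bash
sed -i '/T=np.array/c\        c,s_=np.cos(yaw),np.sin(yaw); T=np.stack([[-s_,c,0],[c,s_,0],[0,0,-1]],1)' h.py; python3 - <<'E'
from h import *
plan([.5255,.435,.1955],np.radians(71.5))
E
```

```text
t 2.45 pos [0.5295 0.4332 0.2024] F [-0.  -0.8  3.2] w -0.0001 q [ 0.58  0.36  1.49  0.01  1.29 -0.66]
tooly ang 71.16121593680592 zax [-0.003  0.006 -1.   ]
d [0.0043 0.0004 0.0069]
rot [ 0.0042 -0.0049 -0.0059]
```

Call:
arm_command(series=[[[0,0,0.002,0,0,0,0],[0,0,0.002,0,0,0,0],[0,0,0.002,0,0,0,0],[0,0,0.002,0,0,0,0],[0,0,0.002,0,0,0,0]]])

```text
time_s: 2.87
eef_pos: [0.5282, 0.4378, 0.1973]
orientation: [0.001, 0.161, 0.987, 0.005]
ft_force: [-0.3, -1.0, 3.4]
grip_width: -0.0004
```

Call:
arm_command(series=[[[0,-0.001,0.002,0,0,0,0],[0,0,0.002,0,0,0,0],[0,0,0.002,0,0,0,0],[0,0,0.002,0,0,0,0],[0,0,0.001,0,0,0,0]]])

```text
time_s: 3.28
eef_pos: [0.5311, 0.4392, 0.1963]
orientation: [0.005, 0.16, 0.987, 0.009]
ft_force: [-1.0, -0.8, 3.3]
grip_width: 0.0001
```

Call:
arm_command(series=[[[0,0,0.005,0,0,0,0],[0,0,0.006,0,0,0,0],[0,0,0.006,0,0,0,0],[0,0,0.006,0,0,0,0],[0,0,0.006,0,0,0,0]]])

```text
time_s: 3.7
eef_pos: [0.5469, 0.4488, 0.197]
orientation: [0.024, 0.161, 0.986, 0.026]
ft_force: [-0.1, 0.2, 14.1]
grip_width: 0.0001
```

```bash
python3 - <<'E'
from h import *
plan([.5255,.435,.1955],np.radians(71.5))
im=imaging.get_image('top'); save(im,'press.png',(110,130,250,240),5)
im=imaging.get_image('scene'); save(im,'press2.png',(130,90,270,200),5)
E
```

```text
t 3.7 pos [0.5469 0.4488 0.197 ] F [-0.1  0.2 14.1] w 0.0001 q [ 0.59  0.37  1.49  0.01  1.21 -0.66]
tooly ang 71.56019181814429 zax [ 0.055  0.044 -0.998]
d [ 0.016  -0.02   -0.0003]
rot [ 0.0589  0.0386 -0.0001]
```

View pics/press2.png

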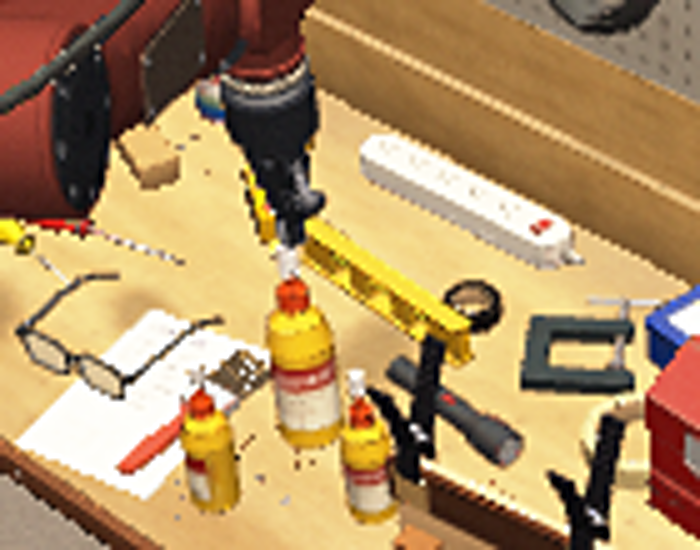

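The tool slipped forward and tilted while pressing. I'm lifting it to check the cap.

Call:
arm_command(series=[[[0,0,-0.01,0,0,0,0],[0,0,-0.02,0.02,0.02,0,0],[0,0,-0.02,0.02,0.02,0,0],[0,0,-0.02,0,0,0,0],[0,0,0,0,0,0,0]]])

```text
time_s: 4.22
eef_pos: [0.5427, 0.4451, 0.2657]
orientation: [-0.003, 0.161, 0.987, 0.007]
ft_force: [1.4, 1.0, 1.4]
grip_width: -0.0003
```

```bash
python3 - <<'E'
from h import *
np.set_printoptions(precision=4,suppress=True)
from scipy.optimize import least_squares
plan([.5255,.435,.215],np.radians(71.5))
for n in('scene','top'):
    im=imaging.get_image(n); W=world(im); ok=~np.isnan(W[...,0]); P=W[ok]; C=im['color'][ok].astype(int)
    for lo,hi in((.02,.06),(.06,.11)):
        b=P[(np.hypot(P[:,0]-.512,P[:,1]-.425)<.05)&(P[:,2]>lo)&(P[:,2]<hi)]
        f=least_squares(lambda q:np.hypot(b[:,0]-q[0],b[:,1]-q[1])-.029,[.52,.43],loss='soft_l1',f_scale=.002); print(n,lo,f.x,len(b))
    m=(np.hypot(P[:,0]-.525,P[:,1]-.435)<.03)&(P[:,2]>.165)&(P[:,2]<.225)
    print(np.c_[P[m],C[m].min(1)][np.argsort(-P[m][:,2])][:14])
E
```

```text
t 4.22 pos [0.5427 0.4451 0.2657] F [1.4 1.  1.4] w -0.0003 q [ 0.58  0.35  1.38  0.01  1.4  -0.67]
tooly ang 71.47898346689645 zax [-0.003  0.014 -1.   ]
d [ 0.0127 -0.0157  0.0506]
rot [ 0.0126 -0.0078 -0.0003]
scene 0.02 [0.5303 0.4332] 89
scene 0.06 [0.5328 0.4324] 122
[[  0.5308   0.4253   0.2025 255.    ]
 [  0.5391   0.428    0.2011 255.    ]
 [  0.5316   0.4208   0.1989 212.    ]
 [  0.5371   0.4266   0.1977 255.    ]
 [  0.5454   0.4292   0.1965 255.    ]
 [  0.5418   0.4257   0.1951 250.    ]
 [  0.5327   0.4286   0.1941 185.    ]
 [  0.535    0.437    0.1936 221.    ]
 [  0.5314   0.4336   0.1923 154.    ]
 [  0.5455   0.4423   0.1896 255.    ]
 [  0.5347   0.4254   0.189  186.    ]
 [  0.5413   0.4205   0.1873 153.    ]
 [  0.5315   0.4225   0.1872 191.    ]
 [  0.5466   0.4259   0.1866  87.    ]]
top 0.02 [0.52 0.43] 0
top 0.06 [0.52 0.43] 0
[]
```

```bash
python3 - <<'E'
from h import *
np.set_printoptions(precision=4,suppress=True)
from scipy.optimize import least_squares
Ps=[];Cs=[]
for i in range(4):
    im=imaging.get_image('scene'); W=world(im); ok=~np.isnan(W[...,0]); Ps.append(W[ok]); Cs.append(im['color'][ok].astype(int))
P=np.vstack(Ps);C=np.vstack(Cs)
for lo,hi in((.01,.04),(.04,.07),(.07,.11)):
    b=P[(np.hypot(P[:,0]-.517,P[:,1]-.425)<.045)&(P[:,2]>lo)&(P[:,2]<hi)]
    f=least_squares(lambda q:np.hypot(b[:,0]-q[0],b[:,1]-q[1])-.029,[.52,.43],loss='soft_l1',f_scale=.002); print(lo,f.x,len(b))
m=(np.hypot(P[:,0]-.53,P[:,1]-.432)<.025)&(P[:,2]>.17)&(P[:,2]<.22)&(C.min(1)>120)
q=P[m]; print(m.sum(),q.mean(0),np.percentile(q[:,2],[50,80,90,97,100]))
t=q[q[:,2]>np.percentile(q[:,2],70)]; print(t.mean(0))
for z in(.1955,.199,.206):print(z,pix(im,[.531,.432,z]))
v,u=np.where(np.linalg.norm(W-[.531,.432,.19],axis=-1)<.025); sel=im['color'][v,u].min(1)>120; print('white rows',v[sel].min(),v[sel].max(),u[sel].min(),u[sel].max())
save(im,'cap.png',(160,110,230,190),8)
E
```

```text
0.01 [0.5265 0.4355] 254
0.04 [0.5258 0.437 ] 283
0.07 [0.5249 0.4389] 383
105 [0.5202 0.4401 0.1868] [0.1865 0.195  0.1973 0.2014 0.2079]
[0.5202 0.4419 0.197 ]
0.1955 [[188.1044 142.6075]]
0.199 [[188.0096 141.9609]]
0.206 [[187.819  140.6624]]
white rows 141 148 184 188
```

View pics/cap.png

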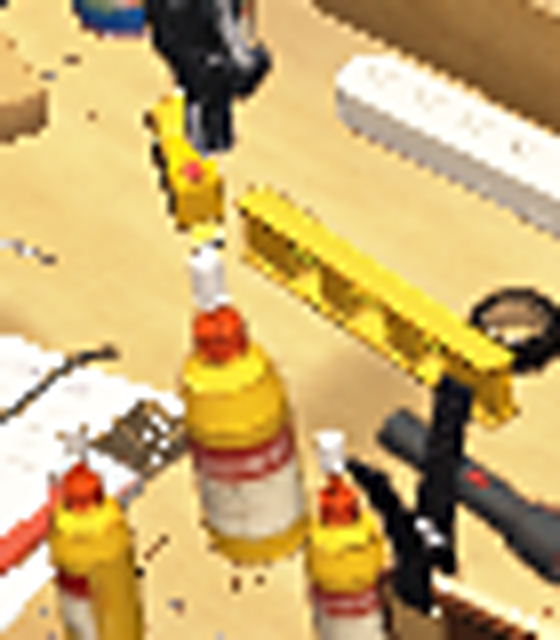

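Call:
arm_command(series=[[[0.005,-0.006,0,0.01,0,0,0],[0.006,-0.008,0,0,0,0,0],[0,0,0,0,0,0,0],[0,0,0,0,0,0,0],[0,0,0,0,0,0,0]]])

```text
time_s: 4.93
eef_pos: [0.521, 0.4313, 0.2525]
orientation: [-0.011, 0.161, 0.987, -0.006]
ft_force: [1.1, -0.1, 0.1]
grip_width: -0.0001
```

```bash
cat > cap.py <<'E'
from h import *
np.set_printoptions(precision=4,suppress=True)
from scipy.optimize import least_squares
for i in range(4):
    im=imaging.get_image('scene'); W=world(im); ok=~np.isnan(W[...,0]); P=W[ok]; C=im['color'][ok].astype(int)
    r=[]
    for lo,hi in((.01,.06),(.06,.11)):
        b=P[(np.hypot(P[:,0]-.517,P[:,1]-.425)<.045)&(P[:,2]>lo)&(P[:,2]<hi)]
        f=least_squares(lambda q:np.hypot(b[:,0]-q[0],b[:,1]-q[1])-.029,[.52,.43],loss='soft_l1',f_scale=.002); r.append(f.x)
    m=(np.hypot(P[:,0]-.527,P[:,1]-.434)<.025)&(P[:,2]>.165)&(P[:,2]<.22)&(C.min(1)>120)
    q=P[m]; print(r,m.sum(),'cap',q.mean(0),np.sort(q[:,2])[-5:],q[:,2].min())
plan([.526,.435,.215],np.radians(71.5))
E
python3 cap.py
```

```text
[array([0.5271, 0.4345]), array([0.5252, 0.436 ])] 28 cap [0.5193 0.4342 0.1876] [0.1967 0.1973 0.1977 0.1981 0.2017] 0.17236666328268713
[array([0.5271, 0.4344]), array([0.5269, 0.4354])] 30 cap [0.5227 0.4337 0.1853] [0.1974 0.1982 0.199  0.2011 0.2012] 0.1672114959718325
[array([0.5277, 0.435 ]), array([0.5285, 0.436 ])] 27 cap [0.5276 0.4341 0.1858] [0.1967 0.1971 0.1984 0.1992 0.1995] 0.16915716760540697
[array([0.5276, 0.4339]), array([0.5284, 0.4351])] 27 cap [0.5248 0.4316 0.1859] [0.1945 0.1947 0.195  0.1957 0.2012] 0.17241735320966411
t 5.13 pos [0.5217 0.4315 0.2532] F [-0.1  0.8 -0.2] w 0.0001 q [ 0.58  0.32  1.44  0.01  1.4  -0.66]
tooly ang 71.50315024865488 zax [-0.023 -0.007 -1.   ]
d [-0.0038  0.0052  0.038 ]
rot [-0.0142 -0.0197 -0.0001]
```

Call:
arm_command(series=[[[-0.003,0.004,0.014,-0.014,-0.02,0,0],[-0.002,0.002,0.014,0,0,0,0],[0,0,0.008,0,0,0,0],[0,0,0.003,0,0,0,0],[0,0,0,0,0,0,0]]])

```text
time_s: 5.55
eef_pos: [0.5298, 0.4364, 0.213]
orientation: [0.001, 0.161, 0.987, 0.001]
ft_force: [0.2, -0.3, 0.2]
grip_width: -0.0002
```

```bash
python3 -c "
from h import *
plan([.527,.4345,.195],np.radians(71.5))"
```

```text
t 5.55 pos [0.5298 0.4364 0.213 ] F [ 0.2 -0.3  0.2] w -0.0002 q [ 0.59  0.36  1.47 -0.    1.31 -0.66]
tooly ang 71.47495409782094 zax [ 0.002  0.001 -1.   ]
d [ 0.0021 -0.0027  0.018 ]
rot [ 0.0018  0.002  -0.0004]
```

Call:
arm_command(series=[[[0.002,-0.003,0.006,0,0,0,0],[0,0,0.006,0,0,0,0],[0,0,0.003,0,0,0,0],[0,0,0.002,0,0,0,0],[0,0,0.002,0,0,0,0]]])

```text
time_s: 5.97
eef_pos: [0.5283, 0.4346, 0.1957]
orientation: [0.003, 0.161, 0.987, 0.002]
ft_force: [-0.9, -0.7, 10.1]
grip_width: 0.0
```

```bash
python3 -c "
from h import *
plan([.527,.4345,.195],np.radians(71.5))"
```

```text
t 5.97 pos [0.5283 0.4346 0.1957] F [-0.9 -0.7 10.1] w 0.0 q [ 0.59  0.36  1.5  -0.    1.27 -0.66]
tooly ang 71.46059207814743 zax [ 0.006  0.003 -1.   ]
d [ 0.0012 -0.0006  0.0007]
rot [ 0.0047  0.0044 -0.0007]
```

Call:
arm_command(series=[[[0,0,0.002,0.005,0.004,0,0],[0,0,0.002,0,0,0,0],[0,0,-0.005,0,0,0,0],[0,0,-0.03,0,0,0,0],[0,0,-0.04,0,0,0,0]]])

```text
time_s: 6.38
eef_pos: [0.5246, 0.432, 0.2601]
orientation: [-0.005, 0.161, 0.987, -0.005]
ft_force: [0.8, 0.7, 0.2]
grip_width: 0.0001
```

```bash
python3 -c "
from h import *
plan([.4516,-.3353,.32],np.radians(8))"
```

```text
t 6.38 pos [0.5246 0.432  0.2601] F [0.8 0.7 0.2] w 0.0001 q [ 0.59  0.32  1.43 -0.    1.4  -0.66]
tooly ang 71.4525867308794 zax [-0.013 -0.009 -1.   ]
d [-0.1744 -0.7514 -0.052 ]
rot [-1.6200e-02 -1.1000e-03  1.1074e+00]
```

Call:
arm_command(series=[[[-0.008,-0.035,-0.015,-0.008,0,0.11,0.0854],[-0.012,-0.034,-0.015,-0.008,0,0.11,0.0854],[-0.016,-0.032,-0.015,0,0,0.11,0.0854],[-0.019,-0.031,-0.015,0,0,0.11,0.0854],[-0.022,-0.028,-0.01,0,0,0.11,0.0854]]])

```text
time_s: 6.8
eef_pos: [0.5076, 0.2555, 0.3376]
orientation: [-0.001, 0.429, 0.903, 0.008]
ft_force: [1.1, -0.3, 0.1]
grip_width: 0.0605
```

Call:
arm_command(series=[[[-0.025,-0.026,0,0,0,0.11,0.0854],[-0.028,-0.023,0,0,0,0.11,0.0854],[-0.03,-0.019,0,0,0,0.11,0.0854],[-0.032,-0.016,0,0,0,0.11,0.0854],[-0.034,-0.012,0,0,0,0.11,0.0854]]])

```text
time_s: 7.22
eef_pos: [0.485, 0.07, 0.3394]
orientation: [-0.0, 0.668, 0.744, 0.011]
ft_force: [1.3, -0.0, -0.3]
grip_width: 0.0855
```

```bash
python3 -c "
from h import *
plan([.4516,-.3353,.3],np.radians(8))"
```

```text
t 7.22 pos [0.485  0.07   0.3394] F [ 1.3 -0.  -0.3] w 0.0855 q [-0.01 -0.16  1.8   0.02  1.49 -0.12]
tooly ang 6.212123833900075 zax [ 0.014  0.017 -1.   ]
d [-0.3999 -0.0777  0.032 ]
rot [ 0.0165 -0.0151 -0.0311]
```

Call:
arm_command(series=[[[-0.037,-0.007,0,0.01,-0.01,-0.01,0.0854],[-0.037,-0.007,0,0.005,-0.005,-0.01,0.0854],[-0.037,-0.007,0,0,0,-0.01,0.0854],[-0.037,-0.007,0.005,0,0,0,0.0854],[-0.037,-0.007,0.005,0,0,0,0.0854]]])

```text
time_s: 7.63
eef_pos: [0.4699, -0.1257, 0.3295]
orientation: [0.002, 0.657, 0.754, 0.002]
ft_force: [0.1, 1.0, -0.2]
grip_width: 0.0856
```

Call:
arm_command(series=[[[-0.037,-0.007,0.005,0,0,0,0.0854],[-0.037,-0.007,0.005,0,0,0,0.0854],[-0.037,-0.008,0.005,0,0,0,0.0854],[-0.037,-0.008,0.005,0,0,0,0.0854],[-0.037,-0.008,0,0,0,0,0.0854]]])

```text
time_s: 8.05
eef_pos: [0.4541, -0.3225, 0.3075]
orientation: [0.002, 0.657, 0.754, 0.003]
ft_force: [0.0, 0.7, 0.5]
grip_width: 0.0856
```

```bash
python3 -c "
from h import *
plan([.4516,-.3353,.2],np.radians(8))"
```

```text
t 8.05 pos [ 0.4541 -0.3225  0.3075] F [0.  0.7 0.5] w 0.0856 q [-0.75  0.01  1.69  0.01  1.43 -0.88]
tooly ang 7.826361052243689 zax [ 0.007  0.001 -1.   ]
d [-0.0123 -0.005   0.1074]
rot [ 0.0071  0.0004 -0.003 ]
```

Call:
arm_command(series=[[[-0.006,-0.003,0.03,0.007,0,0,0.0854],[-0.006,-0.002,0.03,0,0,0,0.0854],[0,0,0.025,0,0,0,0.0854],[0,0,0.015,0,0,0,0.0854],[0,0,0,0,0,0,0.0854]]])

```text
time_s: 8.47
eef_pos: [0.4488, -0.3475, 0.2046]
orientation: [0.003, 0.662, 0.749, -0.002]
ft_force: [-0.3, 0.6, 0.1]
grip_width: 0.0855
```

```bash
python3 - <<'E'
from h import *
plan([.4516,-.3353,.131],np.radians(8))
im=imaging.get_image('scene'); save(im,'pre.png',(280,190,380,290),6)
print(pix(im,[[.4516,-.3353,.15],telemetry.read_state()['eef_pos']]))
im=imaging.get_image('top'); save(im,'pret.png',(330,190,410,260),7)
E
```

```text
t 8.47 pos [ 0.4488 -0.3475  0.2046] F [-0.3  0.6  0.1] w 0.0855 q [-0.78  0.12  1.78 -0.    1.24 -0.9 ]
tooly ang 7.086460585952122 zax [ 0.003 -0.007 -1.   ]
d [0.0123 0.0042 0.0735]
rot [ 0.0019  0.0074 -0.016 ]
[[331.03604399 256.03520686]
 [335.77215019 248.4217157 ]]
```

View pics/pre.png

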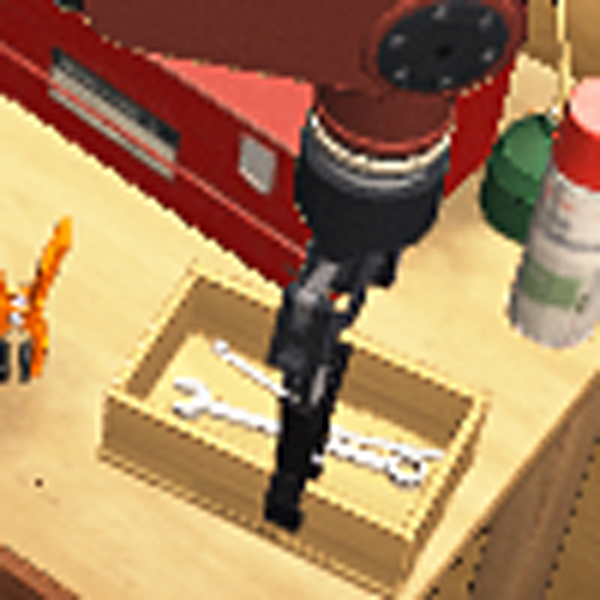

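The open gripper stands above the clamp, with its jaws along the clamp's opening direction. It is 12 mm too far in -y, so I correct that before lowering.

Call:
arm_command(series=[[[0.006,0.003,0,0,0.007,-0.01,0.0854],[0.005,0.001,0,0,0,0,0.0854],[0,0,0.01,0,0,0,0.0854],[0,0,0.01,0,0,0,0.0854],[0,0,0.005,0,0,0,0.0854]]])

```text
time_s: 8.98
eef_pos: [0.4583, -0.3382, 0.1905]
orientation: [0.011, 0.657, 0.754, 0.001]
ft_force: [0.4, 0.2, -0.8]
grip_width: 0.0852
```

```bash
python3 -c "
from h import *
plan([.4516,-.3353,.131],np.radians(8))"
```

```text
t 8.98 pos [ 0.4583 -0.3382  0.1905] F [ 0.4  0.2 -0.8] w 0.0852 q [-0.76  0.12  1.8   0.    1.2  -0.9 ]
tooly ang 7.915191616408077 zax [ 0.018 -0.014 -1.   ]
d [ 0.0047 -0.0072  0.0594]
rot [ 0.0156  0.0159 -0.0016]
```

Call:
arm_command(series=[[[0.003,-0.005,0.005,0.016,0.016,0,0.0854],[0.001,-0.002,0.012,0,0,0,0.0854],[0,0,0.012,0,0,0,0.0854],[0,0,0.01,0,0,0,0.0854],[0,0,0,0,0,0,0.0854]]])

```text
time_s: 9.4
eef_pos: [0.4492, -0.3338, 0.1456]
orientation: [-0.003, 0.656, 0.754, -0.0]
ft_force: [-0.4, 0.6, -0.5]
grip_width: 0.0854
```

```bash
python3 -c "
from h import *
plan([.4516,-.3353,.131],np.radians(8))"
```

```text
t 9.4 pos [ 0.4492 -0.3338  0.1456] F [-0.4  0.6 -0.5] w 0.0854 q [-0.76  0.17  1.84 -0.    1.14 -0.9 ]
tooly ang 7.9387225370209205 zax [-0.004  0.003 -1.   ]
d [-0.0019  0.0022  0.0146]
rot [-0.0039 -0.0038 -0.0011]
```

Call:
arm_command(series=[[[-0.002,0.002,0.007,-0.004,-0.004,0,0.0854],[0,0,0.005,0,0,0,0.0854],[0,0,0,0,0,0,0.0854],[0,0,0,0,0,0,0.0854],[0,0,0,0,0,0,0.0854]]])

```text
time_s: 9.82
eef_pos: [0.4508, -0.3353, 0.1302]
orientation: [-0.001, 0.657, 0.754, 0.0]
ft_force: [-0.1, -0.2, 0.2]
grip_width: 0.0854
```

```bash
python3 -c "
from h import *
plan([.4516,-.3353,.131],np.radians(8))"
```

```text
t 9.82 pos [ 0.4508 -0.3353  0.1302] F [-0.1 -0.2  0.2] w 0.0854 q [-0.76  0.19  1.84 -0.    1.11 -0.9 ]
tooly ang 7.907337149503481 zax [-0.002  0.002 -1.   ]
d [-0.0001  0.0008 -0.0008]
rot [-0.0015 -0.0019 -0.0016]
```

Position is within 1 mm, so I squeeze.

Call:
arm_command(series=[[[0,0,0,0,0,0,0.01],[0,0,0,0,0,0,0.01],[0,0,0,0,0,0,0.01],[0,0,0,0,0,0,0.01],[0,0,0,0,0,0,0.01]]], newtons=45)

```text
time_s: 10.23
eef_pos: [0.4518, -0.3362, 0.1321]
orientation: [0.001, 0.657, 0.754, -0.0]
ft_force: [-0.8, 0.4, -1.0]
grip_width: 0.0255
```

Call:
arm_command(series=[[[0,0,0,0,0,0,0.01],[0,0,0,0,0,0,0.01],[0,0,0,0,0,0,0.01],[0,0,0,0,0,0,0.01],[0,0,0,0,0,0,0.01]]])

```text
time_s: 10.65
eef_pos: [0.4517, -0.336, 0.132]
orientation: [0.0, 0.657, 0.754, -0.0]
ft_force: [-0.1, 0.2, 0.2]
grip_width: 0.0186
```

```bash
python3 -c "
from h import *
plan([.4516,-.3353,.131],np.radians(8))"
```

```text
t 10.65 pos [ 0.4517 -0.336   0.132 ] F [-0.1  0.2  0.2] w 0.0186 q [-0.76  0.19  1.84 -0.    1.11 -0.9 ]
tooly ang 7.918361493092227 zax [ 0.001 -0.001 -1.   ]
d [0.0007 0.     0.001 ]
rot [ 0.0005  0.0006 -0.0014]
```

Call:
arm_command(series=[[[0,0,-0.01,0,0,0,0.01],[0,0,-0.02,0,0,0,0.01],[0,0,-0.025,0,0,0,0.01],[0,0,-0.025,0,0,0,0.01],[0,0,-0.02,0,0,0,0.01]]])

```text
time_s: 11.07
eef_pos: [0.4478, -0.3324, 0.2301]
orientation: [-0.008, 0.657, 0.754, 0.0]
ft_force: [0.2, -0.7, -0.7]
grip_width: 0.0185
```

Call:
arm_command(series=[[[0,0,-0.03,0,0,0,0.01],[0,0,-0.03,0,0,0,0.01],[0,0,-0.03,0,0,0,0.01],[0,0,-0.02,0,0,0,0.01],[0,0,0,0,0,0,0.01]]])

```text
time_s: 11.48
eef_pos: [0.4497, -0.3341, 0.3547]
orientation: [-0.002, 0.657, 0.754, 0.0]
ft_force: [0.7, -0.3, 0.1]
grip_width: 0.0184
```

```bash
python3 - <<'E'
from h import *
np.set_printoptions(precision=4,suppress=True)
plan([.4766,.1535,.38],np.radians(6.3))
s=telemetry.read_state()['eef_pos']
yaw=np.radians(8); e=np.array([np.cos(yaw),np.sin(yaw)]);f=np.array([-e[1],e[0]])
for n in('scene','top'):
    im=imaging.get_image(n); W=world(im); L=np.stack([(W[...,:2]-s[:2])@e,(W[...,:2]-s[:2])@f,W[...,2]-s[2]],-1)
    m=(abs(L[...,0])<.06)&(abs(L[...,1])<.06)&(abs(L[...,2]+.06)<.1)
    for z in(-.11,-.09,-.07,-.05,-.035,-.02): q=L[m&(abs(L[...,2]-z)<.008)]; print(n,z,len(q),q.min(0)[:2] if len(q) else '',q.max(0)[:2] if len(q) else '')
    print('lowest',np.sort(L[m][:,2])[:5]); u=pix(im,s)[0].astype(int); save(im,'held_'+n+'.png',(u[0]-50,u[1]-40,u[0]+50,u[1]+50),6)
E
```

```text
t 11.48 pos [ 0.4497 -0.3341  0.3547] F [ 0.7 -0.3  0.1] w 0.0184 q [-0.76  0.01  1.61  0.    1.52 -0.9 ]
tooly ang 7.916102395184144 zax [-0.003  0.003 -1.   ]
d [ 0.4793  0.0938 -0.024 ]
rot [-0.0026 -0.0033  0.0282]
scene -0.11 2 [ 0.0222 -0.0069] [ 0.0235 -0.0041]
scene -0.09 35 [-0.0322 -0.0108] [0.0264 0.0094]
scene -0.07 34 [-0.0284 -0.0099] [0.0239 0.0102]
scene -0.05 42 [-0.0223 -0.013 ] [0.0146 0.0106]
scene -0.035 34 [-0.0148 -0.0111] [0.0102 0.0092]
scene -0.02 30 [-0.0118 -0.0109] [0.0066 0.0101]
lowest [-0.1052 -0.1048 -0.1001 -0.0992 -0.0991]
top -0.11 4 [-0.0177 -0.0057] [0.0191 0.0108]
top -0.09 22 [-0.0295 -0.0073] [0.015 0.012]
top -0.07 26 [-0.0278 -0.0084] [-0.0151  0.012 ]
top -0.05 36 [-0.0239 -0.0091] [0.0062 0.0127]
top -0.035 25 [-0.0143 -0.0082] [0.0013 0.0131]
top -0.02 14 [-0.0116 -0.0079] [-0.0053  0.0112]
lowest [-0.1053 -0.1051 -0.1045 -0.1044 -0.1002]
```

View pics/held_scene.png

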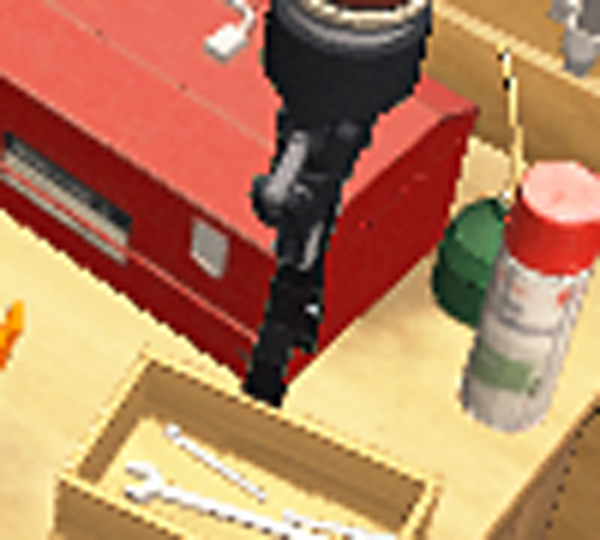

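The clamp is held squeezed and is centred in the gripper. Its lowest point is about 103 mm below the TCP. Next I carry it high to above the glue-up.

Call:
arm_command(series=[[[0.02,0.004,-0.012,0,0,0,0.01],[0.035,0.007,-0.01,0,0,0,0.01],[0.037,0.007,-0.01,0,0,0.01,0.01],[0.037,0.007,-0.005,0,0,0.01,0.01],[0.037,0.007,0,0,0,0,0.01]]])

```text
time_s: 12.0
eef_pos: [0.4542, -0.1631, 0.3746]
orientation: [-0.017, 0.669, 0.743, -0.002]
ft_force: [1.3, 0.3, -0.6]
grip_width: 0.0185
```

Call:
arm_command(series=[[[0.037,0.007,0,0,0,0,0.01],[0.037,0.007,0,0,0,0,0.01],[0.037,0.007,0,0,0,0,0.01],[0.037,0.007,0,0,0,0,0.01],[0.03,0.006,0,0,0,0,0.01]]])

```text
time_s: 12.42
eef_pos: [0.4629, 0.028, 0.3636]
orientation: [-0.027, 0.67, 0.742, -0.007]
ft_force: [-0.2, -0.3, -1.1]
grip_width: 0.0182
```

```bash
python3 -c "
from h import *
plan([.4766,.1535,.39],np.radians(6.3))"
```

```text
t 12.42 pos [0.4629 0.028  0.3636] F [-0.2 -0.3 -1.1] w 0.0182 q [-0.1  -0.18  1.78  0.02  1.6  -0.21]
tooly ang 5.8576927309065265 zax [-0.049  0.026 -0.998]
d [ 0.1243  0.0252 -0.0238]
rot [-0.0463 -0.0308 -0.0084]
```

Call:
arm_command(series=[[[0,0.004,-0.015,-0.025,-0.015,-0.004,0.01],[0,0.004,-0.015,-0.02,-0.015,-0.004,0.01],[0.015,0.004,0,0,0,0,0.01],[0.025,0.005,0,0,0,0,0.01],[0.025,0.005,0,0,0,0,0.01]]])

```text
time_s: 12.83
eef_pos: [0.4752, 0.0976, 0.3851]
orientation: [-0.005, 0.666, 0.746, -0.006]
ft_force: [0.2, 0.5, -0.6]
grip_width: 0.0185
```

```bash
python3 -c "
from h import *
plan([.4766,.1535,.38],np.radians(6.3))"
```

```text
t 12.83 pos [0.4752 0.0976 0.3851] F [ 0.2  0.5 -0.6] w 0.0185 q [ 0.06 -0.16  1.72 -0.    1.6  -0.05]
tooly ang 6.433730597545509 zax [-0.015 -0.002 -1.   ]
d [0.0554 0.0077 0.0049]
rot [-0.0149  0.0003  0.0023]
```

Call:
arm_command(series=[[[0.018,0.003,0,-0.015,0,0,0.01],[0.018,0.003,0,0,0,0,0.01],[0.014,0.001,0,0,0,0,0.01],[0,0,0,0,0,0,0.01],[0,0,0,0,0,0,0.01]]])

```text
time_s: 13.25
eef_pos: [0.4769, 0.1487, 0.3816]
orientation: [-0.0, 0.667, 0.745, -0.002]
ft_force: [1.4, 0.4, -1.9]
grip_width: 0.0184
```

```bash
cat > glue.py <<'E'
from h import *
import sys
np.set_printoptions(precision=4,suppress=True)
plan([.4766,.1535,float(sys.argv[1])],np.radians(6.3))
s=telemetry.read_state()['eef_pos']; yaw=np.radians(6.3); e=np.array([np.cos(yaw),np.sin(yaw)]);f=np.array([-e[1],e[0]]); c0=np.array([.4766,.1535])
print('tcp in gu',(s[:2]-c0)@e,(s[:2]-c0)@f)
for n in('scene','top'):
    im=imaging.get_image(n); W=world(im); dk=im['color'].max(-1)<75
    L=np.stack([(W[...,:2]-c0)@e,(W[...,:2]-c0)@f,W[...,2]-s[2]],-1)
    for z in(-.1,-.09,-.08,-.07,-.06,-.05,-.035,-.02): q=L[dk&(abs(L[...,0])<.06)&(abs(L[...,1])<.05)&(abs(L[...,2]-z)<.006)]; print(n,z,len(q),q.min(0)[:2] if len(q) else '',q.max(0)[:2] if len(q) else '')
    m=(abs(L[...,0])<.025)&(abs(L[...,1])<.065)&(abs(W[...,2]-.1305)<.005); print('edge x',np.percentile(L[m][:,0],[3,50,97]) if m.any() else '',m.sum())
    u=pix(im,[*c0,.2])[0].astype(int); save(im,sys.argv[2]+n+'.png',(u[0]-50,u[1]-50,u[0]+50,u[1]+50),6)
E
python3 glue.py .2 hov
```

```text
t 13.25 pos [0.4769 0.1487 0.3816] F [ 1.4  0.4 -1.9] w 0.0184 q [ 0.16 -0.14  1.7  -0.    1.58  0.05]
tooly ang 6.363797911231007 zax [-0.004 -0.003 -1.   ]
d [0.0053 0.001  0.1815]
rot [-0.0042  0.0027  0.0011]
tcp in gu -0.0002514433820801435 -0.004786701695774914
scene -0.1 15 [-0.0273 -0.0201] [0.0304 0.0043]
scene -0.09 28 [-0.0303 -0.0201] [0.0309 0.0033]
scene -0.08 22 [-0.031  -0.0171] [0.0244 0.0015]
scene -0.07 23 [-0.027  -0.0172] [0.0244 0.006 ]
scene -0.06 23 [-0.0248 -0.0159] [0.0237 0.0039]
scene -0.05 19 [-0.0232 -0.0168] [0.0178 0.0048]
scene -0.035 25 [-0.0157 -0.0164] [0.0136 0.0037]
scene -0.02 18 [-0.0115 -0.0167] [0.0114 0.0036]
edge x [-0.01    0.0007  0.0096] 112
top -0.1 0  
top -0.09 0  
top -0.08 0  
top -0.07 0  
top -0.06 0  
top -0.05 0  
top -0.035 0  
top -0.02 0  
edge x [-0.0084  0.0002  0.0093] 20
```

Call:
arm_command(series=[[[0.003,0.001,0.015,-0.004,0.003,0,0.01],[0.002,0,0.025,0,0,0,0.01],[0,0,0.025,0,0,0,0.01],[0,0,0.025,0,0,0,0.01],[0,0,0.01,0,0,0,0.01]]])

```text
time_s: 13.77
eef_pos: [0.482, 0.1476, 0.2838]
orientation: [0.005, 0.67, 0.742, 0.004]
ft_force: [-1.4, -0.2, -1.2]
grip_width: 0.0186
```

```bash
python3 -c "
from h import *
plan([.4766,.1535,.255],np.radians(6.3))"
```

```text
t 13.77 pos [0.482  0.1476 0.2838] F [-1.4 -0.2 -1.2] w 0.0186 q [ 0.16 -0.09  1.84 -0.    1.38  0.06]
tooly ang 5.827676677915139 zax [ 0.012 -0.    -1.   ]
d [ 0.0064 -0.0051  0.0287]
rot [ 0.0123  0.0017 -0.0083]
```

Call:
arm_command(series=[[[0.003,-0.003,0.01,0.012,0.002,-0.008,0.01],[0.003,-0.002,0.01,0,0,0,0.01],[0,0,0.008,0,0,0,0.01],[0,0,0,0,0,0,0.01],[0,0,0,0,0,0,0.01]]])

```text
time_s: 14.18
eef_pos: [0.4759, 0.1508, 0.2527]
orientation: [-0.001, 0.668, 0.744, -0.001]
ft_force: [0.5, -0.6, 0.3]
grip_width: 0.0185
```

```bash
python3 glue.py .2 low
```

```text
t 14.18 pos [0.4759 0.1508 0.2527] F [ 0.5 -0.6  0.3] w 0.0185 q [ 0.17 -0.07  1.88 -0.    1.34  0.06]
tooly ang 6.101456673942705 zax [-0.003 -0.001 -1.   ]
d [0.0026 0.0011 0.0527]
rot [-0.0035  0.0005 -0.0035]
tcp in gu -0.0009525372372364874 -0.0026007359727732997
scene -0.1 12 [-0.0294 -0.0153] [0.026 0.004]
scene -0.09 28 [-0.0317 -0.0154] [0.0269 0.0086]
scene -0.08 20 [-0.0314 -0.0139] [0.0248 0.0065]
scene -0.07 20 [-0.0284 -0.0159] [0.0238 0.0049]
scene -0.06 16 [-0.0232 -0.0142] [0.0168 0.0059]
scene -0.05 21 [-0.0215 -0.0153] [0.0163 0.0093]
scene -0.035 20 [-0.0139 -0.0153] [0.0113 0.0044]
scene -0.02 21 [-0.0147 -0.0161] [0.0129 0.0049]
edge x [-0.0087 -0.0001  0.0127] 93
top -0.1 0  
top -0.09 0  
top -0.08 0  
top -0.07 0  
top -0.06 0  
top -0.05 0  
top -0.035 0  
top -0.02 0  
edge x [-0.0096  0.0005  0.0079] 31
```

View pics/lowscene.png

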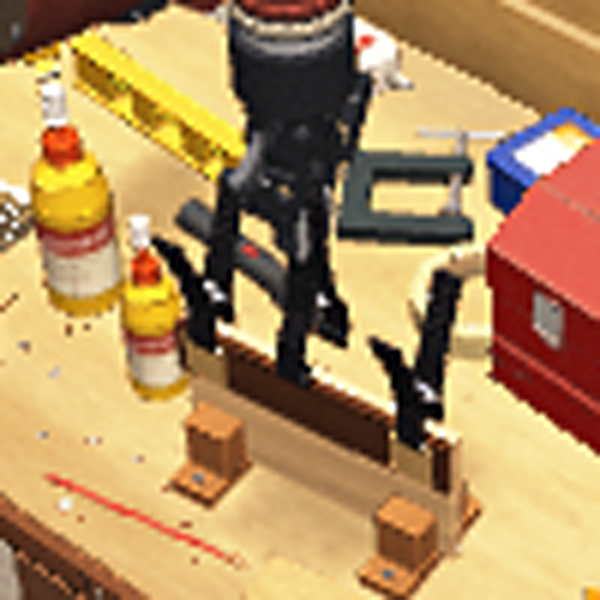

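The squeezed clamp hangs just above the edge, midway between the fitted clamps, with its jaws on either side. I now lower it in corrected steps.

Call:
arm_command(series=[[[0.002,0.001,0.004,-0.003,0,-0.003,0.01],[0,0,0.005,0,0,0,0.01],[0,0,0.005,0,0,0,0.01],[0,0,0.003,0,0,0,0.01],[0,0,0,0,0,0,0.01]]])

```text
time_s: 14.7
eef_pos: [0.4793, 0.1539, 0.238]
orientation: [0.003, 0.667, 0.745, 0.003]
ft_force: [-0.7, -0.1, -1.3]
grip_width: 0.0189
```

```bash
python3 -c "
from h import *
plan([.4770,.1535,.2],np.radians(6.3))"
```

```text
t 14.7 pos [0.4793 0.1539 0.238 ] F [-0.7 -0.1 -1.3] w 0.0189 q [ 0.17 -0.06  1.89 -0.    1.3   0.06]
tooly ang 6.340379471444741 zax [ 0.007  0.001 -1.   ]
d [-0.0001 -0.0026  0.038 ]
rot [0.0075 0.0001 0.0007]
```

Call:
arm_command(series=[[[0,-0.002,0.004,0.007,0,0,0.01],[0,-0.001,0.005,0.002,0,0,0.01],[0,0,0.005,0.002,0,0,0.01],[0,0,0.003,0,0,0,0.01],[0,0,0,0,0,0,0.01]]])

```text
time_s: 15.12
eef_pos: [0.4757, 0.1535, 0.2188]
orientation: [-0.002, 0.667, 0.745, -0.002]
ft_force: [-0.4, -0.5, -0.5]
grip_width: 0.0186
```

```bash
python3 -c "
from h import *
plan([.4770,.1535,.2],np.radians(6.3))"
```

```text
t 15.12 pos [0.4757 0.1535 0.2188] F [-0.4 -0.5 -0.5] w 0.0186 q [ 0.17 -0.04  1.91  0.    1.27  0.06]
tooly ang 6.339936546143351 zax [-0.005 -0.001 -1.   ]
d [-0.0001  0.0014  0.0188]
rot [-0.0055  0.0002  0.0007]
```

Call:
arm_command(series=[[[0,0.001,0.004,-0.003,0,0,0.01],[0,-0.001,0.005,0.002,0,0,0.01],[0,-0.001,0.005,0.002,0,0,0.01],[0,0,0.003,0,0,0,0.01],[0,0,0,0,0,0,0.01]]])

```text
time_s: 15.53
eef_pos: [0.4744, 0.1532, 0.1997]
orientation: [-0.002, 0.667, 0.745, -0.003]
ft_force: [-0.7, -0.1, -1.2]
grip_width: 0.0186
```

```bash
python3 glue.py .199 fin
```

```text
t 15.53 pos [0.4744 0.1532 0.1997] F [-0.7 -0.1 -1.2] w 0.0186 q [ 0.17 -0.02  1.93  0.    1.24  0.06]
tooly ang 6.330172677277344 zax [-0.007 -0.001 -1.   ]
d [0.     0.0022 0.0007]
rot [-0.007   0.0002  0.0005]
tcp in gu -0.002185960980331675 -2.1194839256703346e-05
scene -0.1 42 [-0.0274 -0.0439] [-0.0002  0.0485]
scene -0.09 40 [-0.0324 -0.049 ] [0.0299 0.0473]
scene -0.08 55 [-0.0324 -0.0466] [0.0279 0.0495]
scene -0.07 36 [-0.0293 -0.0447] [0.0206 0.0465]
scene -0.06 20 [-0.0293 -0.0113] [0.0187 0.0105]
scene -0.05 17 [-0.0208 -0.0131] [0.0141 0.0094]
scene -0.035 17 [-0.0155 -0.0112] [0.012 0.008]
scene -0.02 23 [-0.0152 -0.0136] [0.0082 0.0053]
edge x [-0.0227  0.0001  0.0139] 102
top -0.1 1 [-0.008  -0.0484] [-0.008  -0.0484]
top -0.09 3 [-0.0081 -0.0485] [-0.0054 -0.045 ]
top -0.08 3 [-0.0102 -0.0488] [-0.0068 -0.0452]
top -0.07 1 [-0.0082 -0.0488] [-0.0082 -0.0488]
top -0.06 0  
top -0.05 0  
top -0.035 0  
top -0.02 0  
edge x [-0.0077  0.001   0.0087] 29
```

View pics/finscene.png

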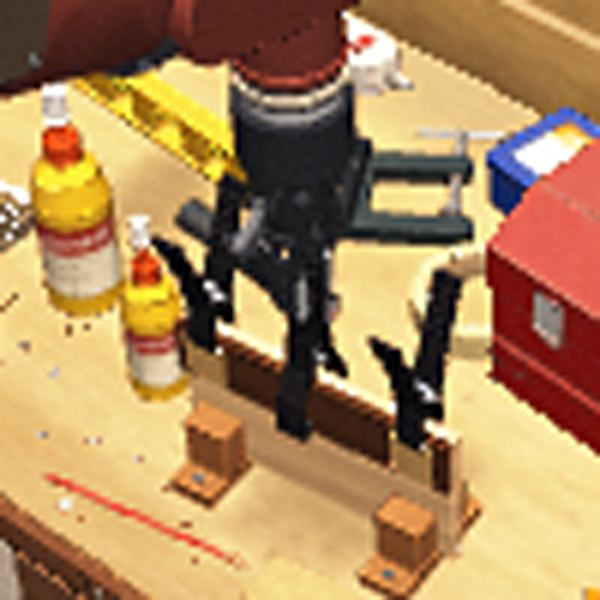

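The pads are at batten height on both sides. I trim x by 2 mm and let it settle.

Call:
arm_command(series=[[[0,0.001,0,-0.004,0,0,0.01],[0,0.001,0,0,0,0,0.01],[0,0,0,0,0,0,0.01],[0,0,0,0,0,0,0.01],[0,0,0,0,0,0,0.01]]])

```text
time_s: 16.05
eef_pos: [0.478, 0.1538, 0.2016]
orientation: [0.0, 0.667, 0.745, 0.0]
ft_force: [0.2, 0.2, -1.2]
grip_width: 0.0183
```

```bash
python3 cap.py; python3 glue.py .199 fin2
```

```text
[array([0.5268, 0.4341]), array([0.5271, 0.4359])] 28 cap [0.5227 0.4346 0.1855] [0.1962 0.1965 0.1967 0.1993 0.2011] 0.16818982556653284
[array([0.5269, 0.4342]), array([0.5267, 0.4367])] 28 cap [0.5225 0.4343 0.1858] [0.1958 0.1959 0.1963 0.1986 0.1988] 0.16976387021891903
[array([0.5265, 0.4346]), array([0.527 , 0.4367])] 28 cap [0.5226 0.4345 0.1856] [0.1977 0.1981 0.1986 0.1986 0.2016] 0.16697992586277724
[array([0.5264, 0.4349]), array([0.5265, 0.4362])] 28 cap [0.5231 0.4351 0.185 ] [0.1935 0.194  0.1942 0.1944 0.1958] 0.16882724025013945
t 16.25 pos [0.4778 0.1537 0.2014] F [ 0.4  0.4 -0.6] w 0.0184 q [ 0.17 -0.02  1.93 -0.    1.23  0.06]
tooly ang 6.329491503521628 zax [ 0.  0. -1.]
d [ 0.2743  0.0789 -0.0135]
rot [ 0.0004  0.0003 -1.1374]
t 16.25 pos [0.4778 0.1537 0.2014] F [ 0.4  0.4 -0.6] w 0.0184 q [ 0.17 -0.02  1.93 -0.    1.23  0.06]
tooly ang 6.329491503521628 zax [ 0.  0. -1.]
d [-0.0001 -0.0012  0.0024]
rot [0.0005 0.     0.0005]
tcp in gu 0.001226219133421401 6.770598995431087e-05
scene -0.1 36 [-0.0246 -0.0471] [0.0009 0.0443]
scene -0.09 40 [-0.0279 -0.0486] [0.0266 0.0463]
scene -0.08 53 [-0.0267 -0.0471] [0.0293 0.0483]
scene -0.07 25 [-0.0272 -0.0402] [0.0262 0.0357]
scene -0.06 16 [-0.0228 -0.0115] [-0.0104  0.0077]
scene -0.05 19 [-0.0194 -0.0134] [0.0166 0.0114]
scene -0.035 23 [-0.0126 -0.0122] [0.0154 0.0107]
scene -0.02 14 [-0.0079 -0.011 ] [0.0099 0.0073]
edge x [-0.0224  0.001   0.0185] 99
top -0.1 2 [-0.0078 -0.0485] [-0.0064 -0.0449]
top -0.09 3 [-0.0078 -0.0485] [-0.0064 -0.0451]
top -0.08 2 [-0.0072 -0.0486] [-0.0061 -0.0453]
top -0.07 0  
top -0.06 0  
top -0.05 0  
top -0.035 0  
top -0.02 0  
edge x [-0.0084 -0.0006  0.0088] 29
```

Centred within about 1 mm, still, with no contact force. I'm handing it in.

```bash
python3 -c "
from h import *
print(close_job()); plan([.4770,.1535,.2],np.radians(6.3))"
```

```text
the job is handed in; nothing more can be done
None
the job is handed in; nothing more can be done
```

I pressed the white cap down and took the black clamp off the tray. I handed in the job at about 16 s with the clamp still held open over the middle of the panel edge. `close_job` gives no verdict, so I only have my own checks.

- **Cap:** the first press slipped sideways, tilted the tool and rocked the bottle. I lifted off and pressed again; that press stopped at a TCP height of 195.7 mm with 10 N, which is the home height.
- **Bottle:** in the last check it stands upright within about 2 mm of where it started. The cap top read about 194–201 mm, which is too noisy to confirm the cap on its own.
- **Clamp grip:** the fingers stopped at 18.5 mm (the firm stop is 20 mm), so the clamp is fully squeezed.
- **Clamp position:** it is about 1 mm off the edge's centre across the panel, under 1 mm off along it, and within about 1° of square. The pads are roughly 20 mm below the top.
- **Not touching:** the last wrist force was within noise (under 1 N). One noisy frame before the final 2–3 mm sideways trim put the clamp about 2 mm off centre, still clear of the panel.
- **Top camera:** the arm blocked its view of the clamp over the glue-up, so the final position rests on the scene camera and the arm's own pose reading.

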